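Press the fine whetstone into its base

ROBOT

A 7-joint arm with a two-finger parallel gripper is mounted at the origin on a cart in front of the work surface, level with it; the furniture and walls round the work are solid. World frame = base frame: x ahead of the robot, y to its left, z up, the work surface at z = 0. Lengths are in m, angles in rad, forces in N, time in s.
With the tool pointing down it reaches from about 0.425 to 0.925 m from the base axis. Payload 6.8 kg.
Tool frame: the origin (TCP) lies between the finger pads; the fingertips stand r.tcp_to_tips ahead of it and the grasp point (between the pads) lies 3 mm ahead of it (r.tcp_to_tips is the distance from the TCP to the fingertips, in m); z points along the fingers, y is the line along which they close (so a half turn about z gives the same grasp; the last joint's range is limited). The gripper opens to 85 mm and grips with 20 to 120 N. Pads are 22 mm wide; open, the fingers measure 114 mm over their backs; the gripper's body (76 mm by 85 mm) begins 54 mm behind the grasp point. The pads swing forward as they close: fully open they stand 13 mm farther back than shut.
Start: joints at [-1.331, 0.477, 0.022, 1.555, -0.011, 1.109, -0.083], TCP at [0.23, 0.635, 0.253] pointing down, gripper open.
Joint ranges: [-2.96, 2.96], [-0.34, 2.1], [-1.41, 1.46], [0.24, 2.44], [-1.37, 4.51], [0.17, 1.92], [-2.96, 2.96]. Speed limits (rad/s): [2.39, 2.39, 3.14, 3.14, 3.14, 3.14, 3.14].

INTERFACE

Orientations are given as a rotation vector (axis times angle).
In Python, from bench import r gives the robot as it stands. The module is installed in compiled form; this text tells all that it offers.
- The arm moves only by the tool step_arm, never from a script. Its argument "moves" is a list of rows, each an object of numbers: "rx", "ry", "rz": the turn, a rotation vector about the tool's x, y, z in degrees; "dx", "dy", "dz": the shift along the tool's x, y, z in mm; "gripper": the opening, from -1 (shut) to 1 (fully open). In form: [{"rx": .., "ry": .., "rz": .., "dx": .., "dy": .., "dz": .., "gripper": ..}, ...]. A call has 1 to 20 rows; each row shifts and turns the commanded pose from where the row before left it, along the tool's axes as they then stand; what a row does not reach is not made up. A row lasts 1/8 s, in which the tool goes at most 62.5 mm and 10.7 degrees, less where a joint would pass 70% of its speed; a pose out of reach is approached as far as the arm can. A call is refused whole if a number of a shift passes 62.5 or a number of a turn 10.7, either way. A call with a gripper value outside its range is refused whole. The fingers move at their own pace and stop on an object; "grip_force" is the grip in N (left out, the last holds). Time passes only in rows, so rows that do not move let the fingers close. It gives the time, the measured TCP pose, the force, the opening and the grip force at its end, in the units of the state.
- r.get_obs(): the state, without advancing time (a new reading comes with each control period).
- r.grab_frame(name): name is "scene" or "top" or "wrist"; returns the picture (384x512x3 uint8, blue, green, red); there is no depth.
- r.camera_info(name): a dict with "mtx" (3x3 intrinsics, pixels), "D" ([k1, k2, p1, p2, k3] as OpenCV has them; the pictures are not rectified), "rvec" (rotation vector, rad) and "tvec" (3), from world to camera coordinates, as OpenCV has them. Camera axes: x right, y down, z forward; pixel columns grow to the right and rows downward; lengths in m; the calibration is good to about 2 mm. A picture is of the moment at which its call begins: read the wrist's pose just before it. camera_info takes no time and is no camera call; for the wrist camera it gives the pose at the moment of the call.
- r.hand_in(): hands the job in; it is judged then, once.
The state is a dict: "clock": time; "joints": joint angles; "qvel": joint speeds; "tau": joint torques, N m; "tcp_pos": TCP position; "orientation": TCP orientation; "contact_force": force on the tool from outside, world axes, zero at the start; "moment": the same for the moment, N m; "grip_width": finger opening in m; "gripper_force": force on a finger pad.
Only numpy, scipy, OpenCV 4.12 (cv2) and the standard library are available. Lean on these libraries where they do the work, as an engineer would, in place of code of your own. Each camera call takes 0.05 s, during which the arm holds its last target. There are 200 camera calls.

TASK

The kitchen knives are due for a final polish. Fit the white whetstone into the wooden base, lying along the recess with the stone upward, and press it down until its blue backing plate is flush with the base's rim all round; then let go. Leave the dark grey stone where it lies.

Things in the scene. Friction and masses are not known exactly. Their poses are not given: they have to be found in the camera images.
- white_stone: fine whetstone cartridge, 0.2 kg, loose: a white stone 100 x 44 x 28 mm glued centrally on a blue plastic plate 110 x 64 x 16 mm (44 mm high in all). Origin: centre of the plate's underside; x along its length, y across, z up through the stone. Both ends are alike. Lies on the worktop, stone up; grip the stone across its 44 mm width, above the plate.
- grey_stone: coarse whetstone cartridge, of the same shape and sizes and the same blue plate, but with a dark grey stone; not wanted now. Origin and axes as for the white one.
- holder: wooden whetstone base 154 x 108 mm, rim 34 mm high, fixed to the worktop. Origin: centre of its underside; x along its length, y across, z up. In its top a centred, black-lined recess 122 x 76 mm, long side along x, its bevelled mouth 132 x 86 mm. Home, a cartridge's underside is 18 mm and its stone's top 62 mm above this origin, the plate's top level with the rim.
- pad_top (a point): centre of the top of the grey pad that is the recess floor. It starts raised, 9 mm below the rim, so a cartridge set on it stands 7 mm proud. It slides straight down 7 mm to a firm stop under a push of about 10 N (80 N per m/s more if fast) and stays where pushed, no spring; the cartridge's weight does not move it. Axes as the holder's.

How it is judged:
At the end, for the whole second after the job is handed in: The white cartridge lies in the holder's recess, stone up (tilt under 0.05 rad), its centre within 13 mm of the recess centre and its length within 0.2 rad of the recess's (either way round), its underside less than 20.5 mm above the holder's origin, i.e. flush within 2.5 mm, and at rest (z of white_stone in the frame of holder below 0.0205 m and horizontal distance between white_stone and holder below 0.013 m and angle between the x axis of white_stone and the x axis of holder, either way round below 0.2 rad and angle between white_stone's own z axis and vertical below 0.05 rad and linear speed of white_stone below 0.02 m/s); the robot touches nothing.
It fails at once if the grey stone is moved by more than 30 mm (distance of grey_stone from where it was at the start of the episode above 0.03 m).
It also fails if it takes over 43 s, if anything falls off the work surface, if the arm or the gripper's body presses on something with over 40 N, if the wrist force passes 120 N, or if a joint passes its speed limit or range.

## Working session

There is one attempt and no reset: what is moved stays moved. The work goes in short steps, Python scripts to look and compute and a tool call to move; the robot and the scene stay as the last step left them, time stands still between calls to the robot, and variables do not carry over. Pictures are saved under pics/ and viewed, at most 10 in all, crops included, and the job is handed in when it is done.

Besides the shell and the picture viewer there is one more tool, called after "Call:" in YAML: its name, and indented under it one key for each argument. step_arm: Moves the arm, as the interface text tells. Its arguments: {"type":"object","properties":{"moves":{"type":"array","items":{"type":"object","properties":{"rx":{"type":"number"},"ry":{"type":"number"},"rz":{"type":"number"},"dx":{"type":"number"},"dy":{"type":"number"},"dz":{"type":"number"},"gripper":{"type":"number"}}}},"grip_force":{"type":"number"}},"required":["moves"]}

```bash
mkdir -p pics
python3 - <<'E'
from bench import r
import cv2
o=r.get_obs();print(o['clock'],o['tcp_pos'],o['orientation'],o['grip_width'],r.tcp_to_tips)
for n in("scene","top"):
    cv2.imwrite(f"pics/{n}0.png",r.grab_frame(n))
    c=r.camera_info(n);print(n,c)
E
```

```text
0.0 [0.22990301 0.63406505 0.25233223] [-5.43633063e-01 -3.09401229e+00  2.82475294e-03] 0.0853194492352855 0.022
scene {'mtx': array([[451.55159498,   0.        , 259.17528873],
       [  0.        , 451.55159498, 185.02063939],
       [  0.        ,   0.        ,   1.        ]]), 'D': array([-0.061886,  0.      ,  0.      ,  0.      ,  0.      ]), 'rvec': array([ 1.23719492, -2.37353165,  0.87381787]), 'tvec': array([0.23527987, 0.4395405 , 0.54411376])}
top {'mtx': array([[349.83097082,   0.        , 254.97573613],
       [  0.        , 349.83097082, 190.96325914],
       [  0.        ,   0.        ,   1.        ]]), 'D': array([-0.00860457,  0.        ,  0.        ,  0.        ,  0.        ]), 'rvec': array([ 2.1983021 , -2.18049845,  0.06394215]), 'tvec': array([-0.11144989,  0.53478342,  0.88960886])}
```

View pics/top0.png

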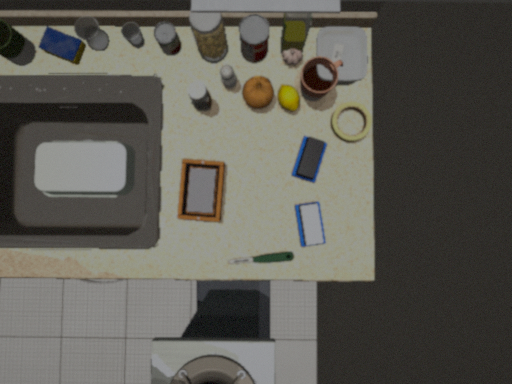

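View pics/scene0.png

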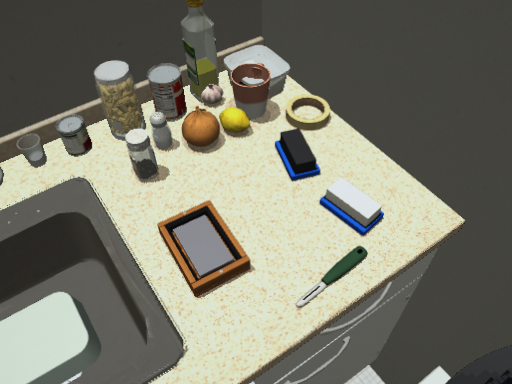

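The top view shows the holder at about (202,190), the white stone at (311,224), the grey stone at (310,159) and a knife at (262,258). I'll measure on rectified planes next.

```bash
cat > h.py <<'E'
import numpy as np,cv2
from bench import r
def unproj(c,px,z):
    R=cv2.Rodrigues(c['rvec'])[0];t=c['tvec']
    n=cv2.undistortPoints(np.float64(px).reshape(-1,1,2),c['mtx'],c['D']).reshape(-1,2)
    d=np.c_[n,np.ones(len(n))]@R; o=-R.T@t
    return o+d*((z-o[2])/d[:,2])[:,None]
def proj(c,P): return cv2.projectPoints(np.float64(P),c['rvec'],c['tvec'],c['mtx'],c['D'])[0].reshape(-1,2)
def rectify(img,c,z,cx,cy,half=.11,s=2000):
    # metric patch: col -> -y, row -> -x
    n=int(2*half*s);v,u=np.mgrid[0:n,0:n]
    P=np.c_[(cx+half-v/s).ravel(),(cy+half-u/s).ravel(),np.full(n*n,z)]
    m=proj(c,P).astype(np.float32).reshape(n,n,2)
    return cv2.remap(img,m,None,cv2.INTER_CUBIC)
E
python3 - <<'E'
from h import *
for n in("top","scene"):
    c=r.camera_info(n);img=cv2.imread(f"pics/{n}0.png")
    print(n,'cam',-cv2.Rodrigues(c['rvec'])[0].T@c['tvec'])
    hsv=cv2.cvtColor(img,cv2.COLOR_BGR2HSV)
    H,S,V=[hsv[...,i].astype(int) for i in range(3)]
    blue=(abs(H-115)<15)&(S>130)&(V>50)
    brown=(H<16)&(S>120)&(V>40)
    B=dict(top=dict(w=(290,195,335,255),h=(172,152,232,228),g=(285,130,335,190)),scene=dict(w=(315,172,390,235),h=(150,195,255,300),g=(270,125,325,185)))[n]
    def rect(mask,box,z,tag):
        m=np.zeros(mask.shape,np.uint8);x0,y0,x1,y1=box;m[y0:y1,x0:x1]=mask[y0:y1,x0:x1]
        k,l,st,_=cv2.connectedComponentsWithStats(m);i=1+st[1:,4].argmax()
        ct=cv2.findContours((l==i).astype(np.uint8),cv2.RETR_EXTERNAL,cv2.CHAIN_APPROX_NONE)[0][0]
        p=unproj(c,ct.reshape(-1,2),z)[:,:2].astype(np.float32)
        q=cv2.minAreaRect(p*1000);bx=cv2.boxPoints(q);e=bx[1]-bx[0];f=bx[2]-bx[1]
        if np.linalg.norm(f)>np.linalg.norm(e): e=f
        print(tag,z,np.round(q[0],1),np.round(q[1],1),'long dir deg',round(np.degrees(np.arctan2(e[1],e[0]))%180,1))
    white=(S<60)&(V>140)
    rect(white,B['w'],.044,'white')
    rect(blue|white,B['w'],.016,'plate')
    rect(brown,B['h'],.034,'holder')
    rect(blue,B['g'],.016,'greyplate')
c=r.camera_info('top');t=cv2.imread('pics/top0.png')
a=rectify(t,c,.034,.55,.16,.1,2500)
p=unproj(c,[[202,190],[311,224]],.034);print(p)
a=np.hstack([rectify(t,c,.034,*p[0][:2],.095,2000),rectify(t,c,.044,*p[1][:2],.095,2000)])
cv2.imwrite('pics/rect.png',a)
E
```

```text
top cam [ 0.48068694 -0.10945959  0.92020485]
white 0.044 [ 451.7 -250.4] [147.2 110.3] long dir deg 0.1
plate 0.016 [ 450.8 -254.9] [151.9 113.9] long dir deg 0.1
holder 0.034 [536.5  29.7] [107.5 151.4] long dir deg 176.1
greyplate 0.016 [ 620.1 -246.6] [ 60.  105.6] long dir deg 161.8
scene cam [0.11643627 0.2018896  0.700211  ]
white 0.044 [ 444.9 -238.6] [145.7 158.1] long dir deg 140.6
plate 0.016 [ 458.9 -257.4] [151.9 164.8] long dir deg 140.6
holder 0.034 [530.6  37.9] [109.6 167.7] long dir deg 176.3
greyplate 0.016 [ 618.1 -239.3] [ 64.  116.5] long dir deg 163.1
[[ 0.53595088  0.02741258  0.034     ]
 [ 0.45221216 -0.24919183  0.034     ]]
```

View pics/rect.png

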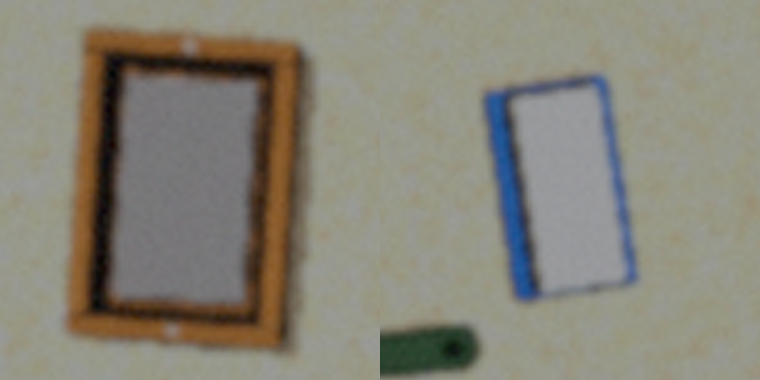

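The left panel is the holder, turned about -4° from x. The right panel is the white stone, with face corners near (510,97), (598,84), (627,280) and (538,292), so 99 x 44 mm. The white mask had leaked into the worktop, so I'll use the blue outline instead.

Run:
```python
from h import *
for n,b in(("top",(290,195,335,255)),("scene",(315,172,390,235))):
    c=r.camera_info(n);img=cv2.imread(f"pics/{n}0.png")
    hsv=cv2.cvtColor(img,cv2.COLOR_BGR2HSV).astype(int)
    m=(abs(hsv[...,0]-115)<15)&(hsv[...,1]>110)&(hsv[...,2]>50)
    v,u=np.nonzero(m);k=(u>b[0])&(u<b[2])&(v>b[1])&(v<b[3])
    q=cv2.minAreaRect((unproj(c,np.c_[u,v][k],.016)[:,:2]*1000).astype(np.float32));print(n,k.sum(),q)
    # model overlay from hypothesis
    for (x,y,a,boxes) in((.4532,-.2482,8.4,[(.05,.022,.044),(.055,.032,.016)]),(.537,.030,-4,[(.077,.054,.034),(.066,.043,.034)])):
        a=np.radians(a);R=np.array([[np.cos(a),-np.sin(a)],[np.sin(a),np.cos(a)]])
        for hx,hy,z in boxes:
            P=np.array([[hx,hy],[hx,-hy],[-hx,-hy],[-hx,hy]])@R.T+[x,y]
            p=proj(c,np.c_[P,[z]*4])
            if n=='scene':p=p
            img=img if img.shape[0]>400 else cv2.resize(img,None,fx=3,fy=3,interpolation=cv2.INTER_CUBIC)
            cv2.polylines(img,[np.int32(p*3+1)],True,(0,255,255),1)
    cv2.imwrite(f'pics/ov_{n}.png',img[420:800,500:1050] if n=='top' else img[480:920,430:1180])
a=cv2.imread('pics/ov_top.png');b=cv2.imread('pics/ov_scene.png')
s=cv2.resize(b,(0,0),fx=.5,fy=.5)
c=np.zeros((a.shape[0]+s.shape[0],max(a.shape[1],s.shape[1]),3),np.uint8);c[:a.shape[0],:a.shape[1]]=a;c[a.shape[0]:,:s.shape[1]]=s
print(c.shape);cv2.imwrite('pics/ov.png',c)
```

```text
top 157 ((452.77569580078125, -247.86810302734375), (104.36385345458984, 60.70147705078125), 8.845904350280762)
scene 517 ((472.75244140625, -231.79641723632812), (160.67779541015625, 69.84526062011719), 14.03870677947998)
(600, 550, 3)
```

View pics/ov.png

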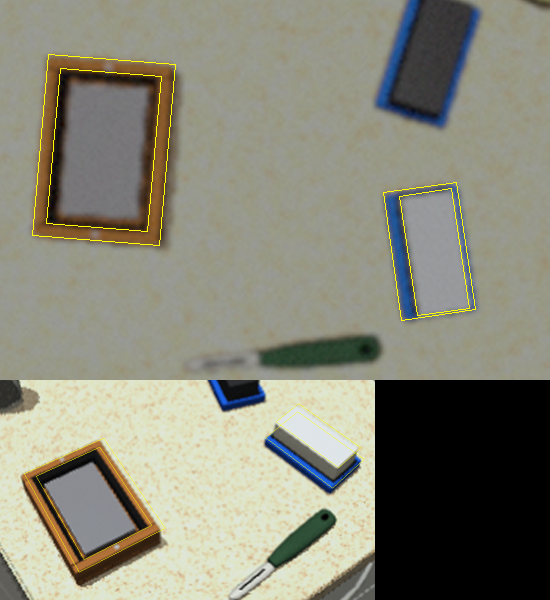

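The overlay fits in both views. The white stone is at (0.453, -0.248), turned 8.6°. The holder is at (0.537, 0.030), turned -4°. I'm moving over the holder first, then turning.

Call:
step_arm:
  moves:
    - {"dx":-18,"dy":-17,"gripper":1}
    - {"dx":-35,"dy":-33}
    - {"dx":-35,"dy":-33}
    - {"dx":-35,"dy":-33}
    - {"dx":-35,"dy":-33}
    - {"dx":-35,"dy":-33}
    - {"dx":-35,"dy":-33}
    - {"dx":-35,"dy":-33}
    - {"dx":-35,"dy":-33}
    - {"dx":-35,"dy":-33}
    - {"dx":-35,"dy":-33}
    - {"dx":-35,"dy":-33}
    - {"dx":-35,"dy":-33}
    - {"dx":-35,"dy":-33}
    - {"dx":-22,"dy":-18}
    - {"rz":10}
    - {"rz":10}
    - {"rz":10}
    - {"rz":10}
    - {"rz":10}
  grip_force: 60

```text
invalid input at $.moves[0]: expected keys rx, ry, rz, dx, dy, dz, gripper
```

Call:
step_arm:
  moves:
    - {"rz":10}
    - {"rz":10}
    - {"rz":10}
    - {"rz":10}
    - {"rz":10}
    - {"rz":10}
    - {"rz":10}
    - {"rz":10}
    - {"rz":10}
    - {"rz":10}
    - {}
    - {}

```text
invalid input at $.moves[0]: expected keys rx, ry, rz, dx, dy, dz, gripper
```

```bash
cat >> h.py <<'E'
from scipy.spatial.transform import Rotation as Rt
def go(x,y,z,ang):
    o=r.get_obs();R=Rt.from_rotvec(o['orientation']);a=np.radians(ang)
    G=Rt.from_matrix([[np.cos(a),np.sin(a),0],[np.sin(a),-np.cos(a),0],[0,0,-1]])
    d=np.array([x,y,z])-o['tcp_pos']
    print('t',o['clock'],'tcp',o['tcp_pos'].round(4),'F',np.round(o['contact_force'],1),'w',o['grip_width'],'j7',round(o['joints'][6],2))
    print('turn deg (tool)',(R.inv()*G).as_rotvec(degrees=True).round(2),'shift now',(R.inv().apply(d)*1000).round(1),'shift after turn',(G.inv().apply(d)*1000).round(1))
E
python3 -c "
from h import *
go(.453,-.248,.15,8.6)"
```

```text
t 0.1 tcp [0.2299 0.6341 0.2524] F [ 0.5 -0.6 -0.4] w 0.08534587256251742 j7 -0.08
turn deg (tool) [-2.0000e-02  1.3000e-01  1.5148e+02] shift now [-510.4 -753.1  103.7] shift after turn [ 88.7 905.6 102.4]
```

Call:
step_arm:
  moves:
    - {"rx":0,"ry":0,"rz":0,"dx":-18,"dy":-17,"dz":0,"gripper":1}
    - {"rx":0,"ry":0,"rz":0,"dx":-35,"dy":-33,"dz":0,"gripper":1}
    - {"rx":0,"ry":0,"rz":0,"dx":-35,"dy":-33,"dz":0,"gripper":1}
    - {"rx":0,"ry":0,"rz":0,"dx":-35,"dy":-33,"dz":0,"gripper":1}
    - {"rx":0,"ry":0,"rz":0,"dx":-35,"dy":-33,"dz":0,"gripper":1}
    - {"rx":0,"ry":0,"rz":0,"dx":-35,"dy":-33,"dz":0,"gripper":1}
    - {"rx":0,"ry":0,"rz":0,"dx":-35,"dy":-33,"dz":0,"gripper":1}
    - {"rx":0,"ry":0,"rz":0,"dx":-35,"dy":-33,"dz":0,"gripper":1}
    - {"rx":0,"ry":0,"rz":0,"dx":-35,"dy":-33,"dz":0,"gripper":1}
    - {"rx":0,"ry":0,"rz":0,"dx":-35,"dy":-33,"dz":0,"gripper":1}
    - {"rx":0,"ry":0,"rz":0,"dx":-35,"dy":-33,"dz":0,"gripper":1}
    - {"rx":0,"ry":0,"rz":0,"dx":-35,"dy":-33,"dz":0,"gripper":1}
    - {"rx":0,"ry":0,"rz":0,"dx":-35,"dy":-33,"dz":0,"gripper":1}
    - {"rx":0,"ry":0,"rz":0,"dx":-35,"dy":-33,"dz":0,"gripper":1}
    - {"rx":0,"ry":0,"rz":0,"dx":-22,"dy":-18,"dz":0,"gripper":1}
    - {"rx":0,"ry":0,"rz":10,"dx":0,"dy":0,"dz":0,"gripper":1}
    - {"rx":0,"ry":0,"rz":10,"dx":0,"dy":0,"dz":0,"gripper":1}
    - {"rx":0,"ry":0,"rz":10,"dx":0,"dy":0,"dz":0,"gripper":1}
    - {"rx":0,"ry":0,"rz":10,"dx":0,"dy":0,"dz":0,"gripper":1}
    - {"rx":0,"ry":0,"rz":10,"dx":0,"dy":0,"dz":0,"gripper":1}
  grip_force: 60

```text
clock: 2.6
tcp_pos: [0.5369, 0.0297, 0.253]
orientation: [-1.807, -2.569, 0.001]
contact_force: [-0.0, 0.3, 0.3]
grip_width: 0.0853
gripper_force: 0.0
```

Call:
step_arm:
  moves:
    - {"rx":0,"ry":0,"rz":10,"dx":0,"dy":0,"dz":0,"gripper":1}
    - {"rx":0,"ry":0,"rz":10,"dx":0,"dy":0,"dz":0,"gripper":1}
    - {"rx":0,"ry":0,"rz":10,"dx":0,"dy":0,"dz":0,"gripper":1}
    - {"rx":0,"ry":0,"rz":10,"dx":0,"dy":0,"dz":0,"gripper":1}
    - {"rx":0,"ry":0,"rz":10,"dx":0,"dy":0,"dz":0,"gripper":1}
    - {"rx":0,"ry":0,"rz":10,"dx":0,"dy":0,"dz":0,"gripper":1}
    - {"rx":0,"ry":0,"rz":10,"dx":0,"dy":0,"dz":0,"gripper":1}
    - {"rx":0,"ry":0,"rz":10,"dx":0,"dy":0,"dz":0,"gripper":1}
    - {"rx":0,"ry":0,"rz":10,"dx":0,"dy":0,"dz":0,"gripper":1}
    - {"rx":0,"ry":0,"rz":10,"dx":0,"dy":0,"dz":0,"gripper":1}
    - {"rx":0,"ry":0,"rz":0,"dx":0,"dy":0,"dz":0,"gripper":1}

```text
clock: 3.98
tcp_pos: [0.537, 0.0298, 0.253]
orientation: [3.129, 0.278, -0.001]
contact_force: [-0.9, 0.2, -0.6]
grip_width: 0.0853
gripper_force: 0.0
```

```bash
python3 -c "
from h import *
go(.453,-.248,.15,8.6)
cv2.imwrite('pics/wr0.png',r.grab_frame('wrist'))"
```

```text
t 3.975 tcp [0.537  0.0298 0.253 ] F [-0.9  0.2 -0.6] w 0.08526148990904486 j7 -1.26
turn deg (tool) [0.02 0.04 1.57] shift now [-131.7  258.6  103.2] shift after turn [-124.6  262.1  103. ]
```

Call:
step_arm:
  moves:
    - {"rx":0,"ry":0,"rz":1.6,"dx":0,"dy":0,"dz":0,"gripper":1}
    - {"rx":0,"ry":0,"rz":0,"dx":-18,"dy":37,"dz":10,"gripper":1}
    - {"rx":0,"ry":0,"rz":0,"dx":-18,"dy":37,"dz":15,"gripper":1}
    - {"rx":0,"ry":0,"rz":0,"dx":-18,"dy":37,"dz":15,"gripper":1}
    - {"rx":0,"ry":0,"rz":0,"dx":-18,"dy":37,"dz":15,"gripper":1}
    - {"rx":0,"ry":0,"rz":0,"dx":-18,"dy":37,"dz":15,"gripper":1}
    - {"rx":0,"ry":0,"rz":0,"dx":-18,"dy":37,"dz":15,"gripper":1}
    - {"rx":0,"ry":0,"rz":0,"dx":-16,"dy":40,"dz":15,"gripper":1}
    - {"rx":0,"ry":0,"rz":0,"dx":0,"dy":0,"dz":0,"gripper":1}
    - {"rx":0,"ry":0,"rz":0,"dx":0,"dy":0,"dz":0,"gripper":1}

```text
clock: 5.28
tcp_pos: [0.4534, -0.2474, 0.1533]
orientation: [-3.132, -0.232, -0.0]
contact_force: [0.5, 0.6, 0.1]
grip_width: 0.0852
gripper_force: 0.0
```

```bash
python3 -c "
from h import *
go(.453,-.248,.039,8.6)
c=r.camera_info('wrist');w=r.grab_frame('wrist')
for hx,hy,z in((.05,.022,.044),(.055,.032,.016)):
    a=np.radians(8.6);R=np.array([[np.cos(a),-np.sin(a)],[np.sin(a),np.cos(a)]])
    P=np.array([[hx,hy],[hx,-hy],[-hx,-hy],[-hx,hy]])@R.T+[.453,-.248]
    cv2.polylines(w,[np.int32(proj(c,np.c_[P,[z]*4]))],True,(0,0,255),1)
cv2.imwrite('pics/wr1.png',w)"
```

```text
t 5.275 tcp [ 0.4534 -0.2474  0.1533] F [0.5 0.6 0.1] w 0.08521433955659889 j7 -0.6
turn deg (tool) [-0.03 -0.01 -0.12] shift now [ -0.5   0.6 114.3] shift after turn [ -0.5   0.5 114.3]
```

View pics/wr1.png

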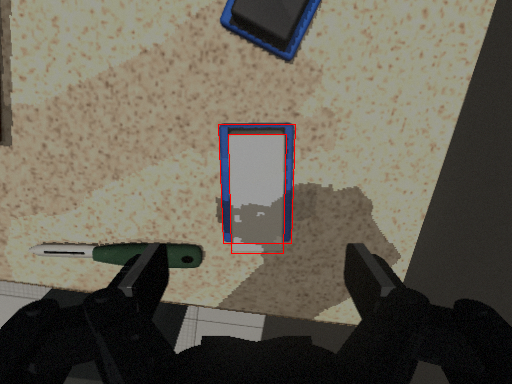

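The predicted outline lies on the stone and plate, with plate corners near (219,125), (295,125), (291,242) and (224,242). The knife is clear of the fingers, so I'm descending and gripping.

Call:
step_arm:
  moves:
    - {"rx":0,"ry":0,"rz":0,"dx":-0.5,"dy":0.5,"dz":15,"gripper":1}
    - {"rx":0,"ry":0,"rz":0,"dx":0,"dy":0,"dz":25,"gripper":1}
    - {"rx":0,"ry":0,"rz":0,"dx":0,"dy":0,"dz":25,"gripper":1}
    - {"rx":0,"ry":0,"rz":0,"dx":0,"dy":0,"dz":20,"gripper":1}
    - {"rx":0,"ry":0,"rz":0,"dx":0,"dy":0,"dz":12,"gripper":1}
    - {"rx":0,"ry":0,"rz":0,"dx":0,"dy":0,"dz":9,"gripper":1}
    - {"rx":0,"ry":0,"rz":0,"dx":0,"dy":0,"dz":6,"gripper":1}
    - {"rx":0,"ry":0,"rz":0,"dx":0,"dy":0,"dz":0,"gripper":1}
    - {"rx":0,"ry":0,"rz":0,"dx":0,"dy":0,"dz":0,"gripper":-1}
    - {"rx":0,"ry":0,"rz":0,"dx":0,"dy":0,"dz":0,"gripper":-1}
    - {"rx":0,"ry":0,"rz":0,"dx":0,"dy":0,"dz":0,"gripper":-1}
    - {"rx":0,"ry":0,"rz":0,"dx":0,"dy":0,"dz":0,"gripper":-1}
    - {"rx":0,"ry":0,"rz":0,"dx":0,"dy":0,"dz":0,"gripper":-1}
    - {"rx":0,"ry":0,"rz":0,"dx":0,"dy":0,"dz":0,"gripper":-1}
  grip_force: 60

```text
clock: 7.08
tcp_pos: [0.4531, -0.2484, 0.0419]
orientation: [-3.133, -0.232, -0.001]
contact_force: [-0.4, 0.4, 5.1]
grip_width: 0.0431
gripper_force: 61.7
```

Call:
step_arm:
  moves:
    - {"rx":0,"ry":0,"rz":0,"dx":0,"dy":0,"dz":-5,"gripper":-1}
    - {"rx":0,"ry":0,"rz":0,"dx":0,"dy":0,"dz":-15,"gripper":-1}
    - {"rx":0,"ry":0,"rz":0,"dx":0,"dy":0,"dz":-25,"gripper":-1}
    - {"rx":0,"ry":0,"rz":0,"dx":0,"dy":0,"dz":-25,"gripper":-1}
    - {"rx":0,"ry":0,"rz":0,"dx":0,"dy":0,"dz":-20,"gripper":-1}
    - {"rx":0,"ry":0,"rz":0,"dx":0,"dy":0,"dz":0,"gripper":-1}

```text
clock: 7.82
tcp_pos: [0.4537, -0.2487, 0.1329]
orientation: [3.132, 0.232, 0.005]
contact_force: [0.6, -0.1, -3.0]
grip_width: 0.0429
gripper_force: 61.3
```

```bash
python3 -c "
from h import *
go(.537,.030,.15,-4)
cv2.imwrite('pics/wr2.png',r.grab_frame('wrist'))"
```

```text
t 7.825 tcp [ 0.4537 -0.2487  0.1329] F [ 0.6 -0.1 -3. ] w 0.042896968223999125 j7 -0.57
turn deg (tool) [ 0.05 -0.18 12.48] shift now [ 123.6 -263.3  -17. ] shift after turn [  63.7 -283.8  -17.1]
```

View pics/wr2.png

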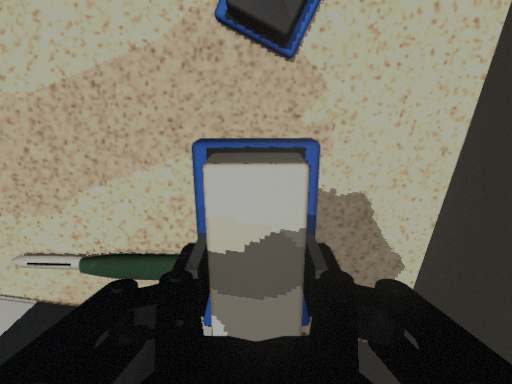

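The cartridge is held squarely, with plate corners near (195,141) and (319,141). I'm carrying it over the holder.

Call:
step_arm:
  moves:
    - {"rx":0,"ry":0,"rz":6.3,"dx":0,"dy":0,"dz":0,"gripper":-1}
    - {"rx":0,"ry":0,"rz":6.2,"dx":0,"dy":0,"dz":0,"gripper":-1}
    - {"rx":0,"ry":0,"rz":0,"dx":4,"dy":-18,"dz":0,"gripper":-1}
    - {"rx":0,"ry":0,"rz":0,"dx":8,"dy":-36,"dz":0,"gripper":-1}
    - {"rx":0,"ry":0,"rz":0,"dx":8,"dy":-36,"dz":0,"gripper":-1}
    - {"rx":0,"ry":0,"rz":0,"dx":8,"dy":-36,"dz":0,"gripper":-1}
    - {"rx":0,"ry":0,"rz":0,"dx":8,"dy":-36,"dz":0,"gripper":-1}
    - {"rx":0,"ry":0,"rz":0,"dx":8,"dy":-36,"dz":0,"gripper":-1}
    - {"rx":0,"ry":0,"rz":0,"dx":8,"dy":-36,"dz":0,"gripper":-1}
    - {"rx":0,"ry":0,"rz":0,"dx":8,"dy":-36,"dz":0,"gripper":-1}
    - {"rx":0,"ry":0,"rz":0,"dx":4,"dy":-14,"dz":0,"gripper":-1}
    - {"rx":0,"ry":0,"rz":0,"dx":0,"dy":0,"dz":0,"gripper":-1}
    - {"rx":0,"ry":0,"rz":0,"dx":0,"dy":0,"dz":0,"gripper":-1}

```text
clock: 9.5
tcp_pos: [0.5359, 0.0287, 0.1311]
orientation: [3.139, -0.114, -0.001]
contact_force: [-0.4, 0.3, -2.3]
grip_width: 0.0428
gripper_force: 61.5
```

```bash
python3 -c "
from h import *
go(.537,.030,.0669,-4)
c=r.camera_info('wrist');w=r.grab_frame('wrist')
z0=r.get_obs()['tcp_pos'][2]-.0419
for hx,hy,z in((.077,.054,.034),(.066,.043,.034),(.055,.032,z0+.016),(.05,.022,z0+.044)):
    a=np.radians(-4);R=np.array([[np.cos(a),-np.sin(a)],[np.sin(a),np.cos(a)]])
    P=np.array([[hx,hy],[hx,-hy],[-hx,-hy],[-hx,hy]])@R.T+[.537,.03]
    cv2.polylines(w,[np.int32(proj(c,np.c_[P,[z]*4]))],True,(0,0,255),1)
cv2.imwrite('pics/wr3.png',w)"
```

```text
t 9.5 tcp [0.5359 0.0287 0.1311] F [-0.4  0.3 -2.3] w 0.042833646537803596 j7 -1.27
turn deg (tool) [ 0.05  0.04 -0.15] shift now [ 1.  -1.5 64.2] shift after turn [ 1.  -1.4 64.2]
```

View pics/wr3.png

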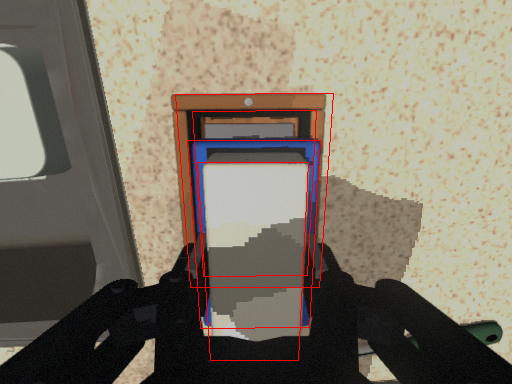

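The rim's far edge spans about 173 to 326, with its screw at (248,102). That is roughly 3 mm left of the prediction, so the holder's y is nearer 0.0325. The top view's screws agree (0.032, -3.6°). I'll shift and lower.

Call:
step_arm:
  moves:
    - {"rx":0,"ry":0,"rz":-0.4,"dx":1,"dy":-4,"dz":0,"gripper":-1}
    - {"rx":0,"ry":0,"rz":0,"dx":0,"dy":0,"dz":10,"gripper":-1}
    - {"rx":0,"ry":0,"rz":0,"dx":0,"dy":0,"dz":15,"gripper":-1}
    - {"rx":0,"ry":0,"rz":0,"dx":0,"dy":0,"dz":12,"gripper":-1}
    - {"rx":0,"ry":0,"rz":0,"dx":0,"dy":0,"dz":8,"gripper":-1}
    - {"rx":0,"ry":0,"rz":0,"dx":0,"dy":0,"dz":4,"gripper":-1}
    - {"rx":0,"ry":0,"rz":0,"dx":0,"dy":0,"dz":3,"gripper":-1}
    - {"rx":0,"ry":0,"rz":0,"dx":0,"dy":0,"dz":3,"gripper":-1}
    - {"rx":0,"ry":0,"rz":0,"dx":0,"dy":0,"dz":2,"gripper":-1}
    - {"rx":0,"ry":0,"rz":0,"dx":0,"dy":0,"dz":0,"gripper":-1}

```text
clock: 10.8
tcp_pos: [0.5379, 0.0345, 0.0743]
orientation: [-3.14, 0.099, -0.0]
contact_force: [0.1, -0.1, -2.7]
grip_width: 0.0431
gripper_force: 61.5
```

Call:
step_arm:
  moves:
    - {"rx":0,"ry":0,"rz":0,"dx":0,"dy":0,"dz":2,"gripper":-1}
    - {"rx":0,"ry":0,"rz":0,"dx":0,"dy":0,"dz":2,"gripper":-1}
    - {"rx":0,"ry":0,"rz":0,"dx":0,"dy":0,"dz":2,"gripper":-1}
    - {"rx":0,"ry":0,"rz":0,"dx":0,"dy":0,"dz":1,"gripper":-1}
    - {"rx":0,"ry":0,"rz":0,"dx":0,"dy":0,"dz":0,"gripper":-1}

```text
clock: 11.42
tcp_pos: [0.5378, 0.0344, 0.0672]
orientation: [3.14, -0.099, -0.0]
contact_force: [-0.1, 0.0, -3.2]
grip_width: 0.0431
gripper_force: 61.5
```

Call:
step_arm:
  moves:
    - {"rx":0,"ry":0,"rz":0,"dx":0,"dy":1.5,"dz":0,"gripper":-1}
    - {"rx":0,"ry":0,"rz":0,"dx":0,"dy":0,"dz":1.5,"gripper":-1}
    - {"rx":0,"ry":0,"rz":0,"dx":0,"dy":0,"dz":1.5,"gripper":-1}
    - {"rx":0,"ry":0,"rz":0,"dx":0,"dy":0,"dz":0,"gripper":-1}

```text
clock: 11.92
tcp_pos: [0.5379, 0.0326, 0.0646]
orientation: [-3.14, 0.1, -0.001]
contact_force: [-1.5, -0.4, 4.3]
grip_width: 0.0426
gripper_force: 62.3
```

Call:
step_arm:
  moves:
    - {"rx":0,"ry":0,"rz":0,"dx":0,"dy":0,"dz":1.5,"gripper":-1}
    - {"rx":0,"ry":0,"rz":0,"dx":0,"dy":0,"dz":1.5,"gripper":-1}
    - {"rx":0,"ry":0,"rz":0,"dx":0,"dy":0,"dz":0,"gripper":-1}

```text
clock: 12.3
tcp_pos: [0.5379, 0.0326, 0.0615]
orientation: [3.14, -0.1, 0.001]
contact_force: [-2.1, -0.6, 5.2]
grip_width: 0.043
gripper_force: 62.3
```

The pad is sliding down under about 8 N. I'll keep going to the stop.

Call:
step_arm:
  moves:
    - {"rx":0,"ry":0,"rz":0,"dx":0,"dy":0,"dz":1.5,"gripper":-1}
    - {"rx":0,"ry":0,"rz":0,"dx":0,"dy":0,"dz":1,"gripper":-1}
    - {"rx":0,"ry":0,"rz":0,"dx":0,"dy":0,"dz":0,"gripper":-1}

```text
clock: 12.68
tcp_pos: [0.5379, 0.0326, 0.0597]
orientation: [-3.139, 0.1, -0.0]
contact_force: [-5.2, -0.5, 14.5]
grip_width: 0.043
gripper_force: 63.7
```

Call:
step_arm:
  moves:
    - {"rx":0,"ry":0,"rz":0,"dx":0,"dy":0,"dz":0.7,"gripper":-1}
    - {"rx":0,"ry":0,"rz":0,"dx":0,"dy":0,"dz":0,"gripper":-1}

```text
clock: 12.92
tcp_pos: [0.538, 0.0325, 0.0597]
orientation: [-3.138, 0.1, -0.0]
contact_force: [-7.7, 0.7, 23.4]
grip_width: 0.0427
gripper_force: 64.7
```

The stop is reached: z holds at 0.0597 while the force climbs to 23 N. Now I'll release and rise.

Call:
step_arm:
  moves:
    - {"rx":0,"ry":0,"rz":0,"dx":0,"dy":0,"dz":-1,"gripper":-1}
    - {"rx":0,"ry":0,"rz":0,"dx":0,"dy":0,"dz":0,"gripper":0.6}
    - {"rx":0,"ry":0,"rz":0,"dx":0,"dy":0,"dz":0,"gripper":0.6}
    - {"rx":0,"ry":0,"rz":0,"dx":0,"dy":0,"dz":0,"gripper":0.6}
    - {"rx":0,"ry":0,"rz":0,"dx":0,"dy":0,"dz":0,"gripper":0.6}
    - {"rx":0,"ry":0,"rz":0,"dx":0,"dy":0,"dz":-5,"gripper":0.6}
    - {"rx":0,"ry":0,"rz":0,"dx":0,"dy":0,"dz":-20,"gripper":0.6}
    - {"rx":0,"ry":0,"rz":0,"dx":0,"dy":0,"dz":-30,"gripper":0.6}
    - {"rx":0,"ry":0,"rz":0,"dx":0,"dy":0,"dz":-40,"gripper":0.6}
    - {"rx":0,"ry":0,"rz":0,"dx":0,"dy":0,"dz":-30,"gripper":0.6}
    - {"rx":0,"ry":0,"rz":0,"dx":0,"dy":0,"dz":0,"gripper":0.6}

```text
clock: 14.3
tcp_pos: [0.5394, 0.0328, 0.1872]
orientation: [-3.138, 0.1, -0.008]
contact_force: [-1.1, -0.0, 0.3]
grip_width: 0.0683
gripper_force: 0.0
```

```bash
python3 -c "
from h import *
go(.537,.0325,.0669,-4)
w=r.grab_frame('wrist');s=r.grab_frame('scene')[170:310,130:280]
s=cv2.resize(s,(411,384),interpolation=cv2.INTER_CUBIC)
cv2.imwrite('pics/end.png',np.hstack([w[:,100:480],s]))"
```

```text
t 14.3 tcp [0.5394 0.0328 0.1872] F [-1.1 -0.   0.3] w 0.06831463690517839 j7 -1.34
turn deg (tool) [-0.12 -0.28  0.36] shift now [ -2.9   0.7 120.3] shift after turn [ -2.3   0.4 120.3]
```

View pics/end.png

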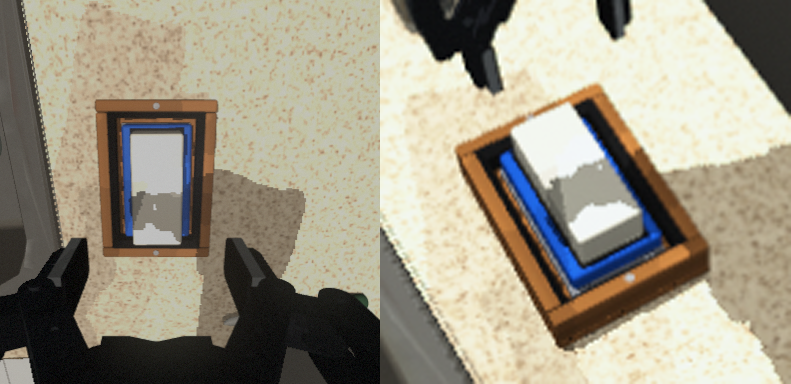

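The cartridge sits centred in the recess, with its plate at (122-192, 124-236) in the left panel. It is level and at rim height, and the fingers are clear.

```bash
python3 -c "
from bench import r
print(r.hand_in())"
```

```text
the job is handed in; nothing more can be done
None
```

The white cartridge is in the base stone up, pressed to the firm stop with its plate level with the rim by my pictures and the stop height, and the gripper is clear; the arm stayed away from the grey stone, and I handed the job in at about 14 s, though the hand-in returned no verdict.

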